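# Hold a desiccant canister up to the scanner with tongs

## Robot

A 6-joint arm with a two-finger parallel gripper is mounted at the origin on the work surface. World frame = base frame: x ahead of the robot, y to its left, z up, the work surface at z = 0. Lengths are in m, angles in rad, forces in N, time in s.
With the tool pointing down it reaches from about 0.225 to 0.875 m from the base axis. Payload 3.4 kg.
Tool frame: the origin (TCP) lies on the centre line of the jaws, within the pads' length; the fingertips stand 19 mm ahead of it and the grasp point (between the pads) is the TCP (nose_length is the distance from the TCP to the fingertips, in m); z points along the fingers, y is the direction in which the jaws open and shut (so a half turn about z gives the same grasp; the last joint's range is limited). The gripper opens to 85 mm and grips with 20 to 120 N. Pads are 22 mm wide; open, the fingers measure 114 mm over their backs; the gripper's body (76 mm by 85 mm) begins 54 mm behind the grasp point. The pads swing forward as they close: fully open they stand 13 mm farther back than shut.
Start: joints at [1.173, 0.276, 1.505, -0, 1.361, -0.121], TCP at [0.157, 0.553, 0.25] pointing down, gripper open.
Joint ranges: [-2.89, 2.89], [-0.75, 2.08], [0.22, 2.7], [-1.18, 4.32], [0.11, 2.71], [-2.7, 2.7]. Speed limits (rad/s): [2.57, 2.57, 3.14, 3.14, 3.14, 3.14].

## Interface

Orientations are given as a unit quaternion [w, x, y, z].
In Python, from rig import * gives the robot as it stands.
- The arm moves only by the shell command python3 -m jog 'ROWS' [OPENING] [FORCE]. ROWS is JSON, one flat list of numbers, 6 for each row, row after row: the shift along the tool's x, y, z in mm, then the turn, a rotation vector about the tool's x, y, z in degrees. In form: [tx, ty, tz, wx, wy, wz, tx, ty, tz, wx, wy, wz, ...]. A call has 1 to 10 rows; each row is the pose to reach, as a shift and turn from the pose commanded when the call began, along the tool's axes at that moment; what a row does not reach only later rows make up. A row lasts 1/8 s, in which the tool goes at most 62.5 mm and 10.7 degrees, less where a joint would pass 70% of its speed; a pose out of reach is approached as far as the arm can. A call with a gripper value outside its range is refused whole. OPENING is the closure, from 0 (fully open) to 1 (shut), set as the call begins (- or left out, the last holds). The fingers move at their own pace and stop on an object; FORCE is the grip in N (left out, the last holds). Time passes only in rows, so rows that repeat a pose let the fingers close. It gives the time, the measured TCP pose, the force and the opening at its end, in the units of the state.
- get_state(): the state, without advancing time (a new reading comes with each control period).
- get_image(name): name is "scene" or "top"; returns a dict with "frame" (400x640x3 uint8, red, green, blue), "camera_matrix" (3x3 intrinsics, pixels), "k1" (the pictures are not rectified: a ray, as slopes to the right and down, at radius r is drawn at 1 + k1 r^2 times it, then the intrinsics apply), "rvec" (rotation vector, rad) and "tvec" (3), from world to camera coordinates, as OpenCV has them. Camera axes: x right, y down, z forward; pixel columns grow to the right and rows downward; lengths in m; the calibration is good to about 2 mm. A picture is of the moment at which its call begins. There is no depth.
- sign_off(): hands the job in, once; it reports no verdict.
The state is a dict: "clock": time; "qpos": joint angles; "qd": joint speeds; "effort": joint torques, N m; "position": TCP position; "ee_rot": TCP orientation; "contact_force": force on the tool from outside, world axes, zero at the start; "moment": the same for the moment, N m; "width": finger opening in m.
Only numpy, scipy, OpenCV 4.12 (cv2) and the standard library are available. Lean on these libraries where they do the work, as an engineer would, in place of code of your own. Each camera call takes 0.05 s, during which the arm holds its last target.

## Task

Pick up the tongs, grip the small canister on the drying tray with them, lift it out and hold it upright in front of the scanner's window, about 10 cm from the glass and level with its middle. Touch the canister with the tongs only, and leave the two big canisters and the other things on the bench where they are. Finish while still holding it there, steady, in the closed tongs.

Things in the scene. Friction and masses are not known exactly. Their poses are not given: they have to be found in the camera images.
- tongs: Steel spring tongs with black cupped heads, lying flat on the bench: two upright strips 22 mm high, 4 mm thick, joined by a pivot pin at one end (wire loop 32 mm behind it). Origin: bottom of the pin. x: from pivot to mouth, midway between the open arms, 237 mm to the tips; z up. 115 g, centre of mass about 120 mm along x. It carries the +y arm; the other turns on the pin, sprung open.
- tongs_grip (a point): Where to take the tongs from above, fingers closing along y over both arms: 105 mm from the pivot along x, 11 mm above the underside; axes as tongs. Width over the arms here: 46 mm open, 37 mm half shut, 28 mm shut on the small canister. Squeeze needed here: 2 N starts to close them, 5 N brings the heads to 36 mm; about half of any more presses on the canister.
- tongs_mouth (a point): Middle of the mouth of the open tongs, between the centres of the two cupped heads: 215 mm from the pivot along x (110 mm beyond tongs_grip), 11 mm above the underside. The heads are about 45 mm long along x, 22 mm high and 6 mm thick; the gap between them is 72 mm when open.
- tongs_arm (a joint): Closing angle of the tongs, rad: 0 sprung fully open (heads 72 mm apart; arms flared 0.085 rad each side), 0.085 heads 54 mm apart, 0.17 heads at 36 mm (arms parallel at tongs_grip), 0.32 at the stop.
- canister: The small canister to take: round aluminium can, 36 mm diameter, 45 mm high, paper band round it, pierced top, 36 to 60 g, standing in one of the three places of the tray. Origin: centre of its underside, z up.
- canister_mid (a point): Middle of the small canister, 22.5 mm above its underside.
- big_canister_a: Big canister of the same kind, 50 mm diameter, 70 mm high, 130 g, on the tray; to be left alone. Origin: centre of its underside.
- big_canister_b: The other big canister, 50 mm diameter, 70 mm high, 130 g, on the tray; to be left alone. Origin: centre of its underside.
- tray: Fixed pierced dark steel drying tray, 160 mm (x) by 270 mm (y), floor 3 mm thick, rim 12 mm above the bench. Origin: centre of its underside; the three canisters stand in a row along its y, about 84 mm apart. -x is the side towards the robot.
- scanner: Fixed hands-free code scanner: black round foot 116 mm across, neck, grey head 84 mm wide with a dark window, 188 mm high. Origin: on the bench under the head. The window faces its -x; z is up.
- scan_window (a point): Middle of the scanner's window glass, 40 mm along the scanner's -x from its origin, 130 mm above the bench. Axes as scanner.
- scan_spot (a point): The point 100 mm straight in front of the middle of the window glass, 130 mm above the bench: where the middle of the canister should be held.
- drive_box: Metal drive, 147 x 102 x 26 mm, lying flat at the right of the bench; a bystander. Origin: centre of its underside.
- label_roll: White label roll standing on its end, 76 mm diameter, 50 mm high; a bystander. Origin: centre of its underside.
- marker: Marker pen, 133 mm long, 16 mm thick, lying on the bench; a bystander. Origin: on the bench, under its middle.
- terminal: Handheld terminal with keys, 165 x 72 x 25 mm, lying on the bench to the right; a bystander. Origin: centre of its underside.
- mug: White mug, 82 mm diameter, 95 mm high, at the back of the bench; a bystander. Origin: centre of its underside.
Mind the look-alikes: they are no part of the job. Leave any black or green look-alike of the canister alone.

How it is judged:
On the way, in this order (a step that is already met when the one before it is completed fails the run):
1. the tongs are gripped and lifted off the bench, the canister still standing on the tray (height (world z) of tongs above 0.012 m and height (world z) of tongs_mouth above 0.018 m and contact force between the fingers and tongs above 0.5 N and height (world z) of canister below 0.02 m), for 0.2 s.
2. the small canister is lifted clear of the tray, gripped in the tongs (height (world z) of canister above 0.03 m and contact force between tongs and canister above 0.3 N and contact force between tray and canister below 0.05 N and contact force between the fingers and tongs above 0.5 N), for 0.2 s.
At the end, for the whole second after the job is handed in: The gripper holds the tongs; the tongs, closed on the small canister and alone carrying it, hold it still (under 30 mm/s) and upright (within 20 degrees), its middle 50 to 150 mm in front of the glass and within 40 mm sideways and up or down of the window's middle, touching nothing else (x of canister_mid in the frame of scanner between -0.19 and -0.09 m and y of canister_mid in the frame of scanner between -0.04 and 0.04 m and height (world z) of canister_mid between 0.09 and 0.17 m and angle between canister's own z axis and vertical below 0.35 rad and linear speed of canister below 0.03 m/s and contact force between tongs and canister above 0.3 N and value of joint tongs_arm between 0.1 and 0.25 rad and contact force between the fingers and tongs above 0.5 N and contact force between each of scanner, the arm and canister below 0.05 N and contact force between scanner and tongs below 0.05 N and height (world z) of tongs above 0.04 m); the arm keeps its last pose, push and grip.
It fails at once if the canister is touched by the gripper or the arm (contact force between any of the fingers, the arm and canister above 0.3 N).
It fails at once if a big canister is moved more than 25 mm or knocked over (distance of any of big_canister_a, big_canister_b from where it was at the start of the episode above 0.025 m or angle between any of big_canister_a, big_canister_b's own z axis and vertical above 0.5 rad).
It fails at once if another thing on the bench is moved more than 30 mm (distance of any of drive_box, label_roll, marker, terminal, mug from where it was at the start of the episode above 0.03 m).
It also fails if it takes over 45 s, if anything falls off the work surface, if the arm or the gripper's body presses on something with over 40 N, if the wrist force passes 120 N, or if a joint passes its speed limit or range.

## Working session

There is one attempt and no reset: what is moved stays moved. The work goes in short steps, Python scripts to look and compute and a shell command to move; the robot and the scene stay as the last step left them, time stands still between calls to the robot, and variables do not carry over. Pictures are saved under pics/ and viewed, and the job is handed in when it is done.

```bash
ls; mkdir -p pics; python3 - <<'E'
from rig import *
import cv2,numpy as np
print(get_state())
for n in ("scene","top"):
    d=get_image(n); cv2.imwrite(f"pics/{n}0.png",d["frame"][:,:,::-1]); print(n,d["camera_matrix"],d["k1"],d["rvec"],d["tvec"])
E
```

```text
pics
{'clock': 0.0, 'qpos': array([ 1.17301777e+00,  2.76622739e-01,  1.50618420e+00, -5.90120213e-06,
        1.36070854e+00, -1.20995798e-01]), 'qd': array([-3.83718989e-04,  2.36001731e-05,  1.18234486e-04,  1.14347486e-03,
       -2.24153325e-03, -1.22065808e-04]), 'effort': array([ 7.07000381e-04, -4.16780698e+01, -2.45806664e+01,  9.76128763e-05,
        1.09480342e-02,  3.58901116e-05]), 'position': array([0.15692801, 0.55263173, 0.24940352]), 'ee_rot': array([-2.43803012e-04,  1.37949378e-01,  9.90438814e-01, -9.29992923e-04]), 'contact_force': array([ 0.52172302, -1.12113904, -0.52847212]), 'moment': array([-0.01753744,  0.00469914,  0.00829284]), 'width': 0.0857146087589127}
scene [[411.2439939    0.         321.80278092]
 [  0.         411.2439939  196.81482694]
 [  0.           0.           1.        ]] -0.05242427218967353 [ 0.6181605   2.57502831 -1.24601414] [ 0.51629544 -0.03747231  1.37435123]
top [[459.83087077   0.         319.43852765]
 [  0.         459.83087077 199.06542249]
 [  0.           0.           1.        ]] 0.0026489724513083426 [ 2.1417219  -2.20037258  0.1016146 ] [-0.05065285  0.55899832  1.20473514]
```

View pics/scene0.png

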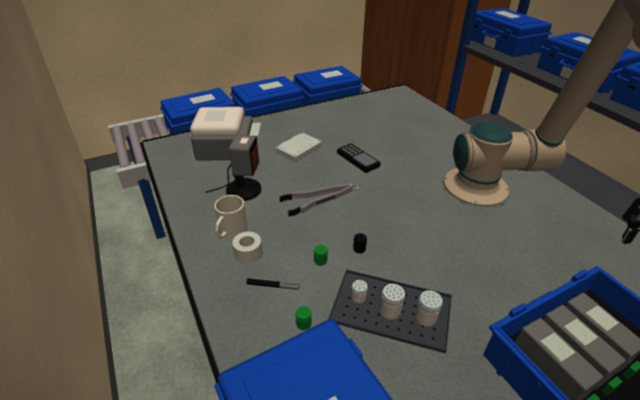

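View pics/top0.png

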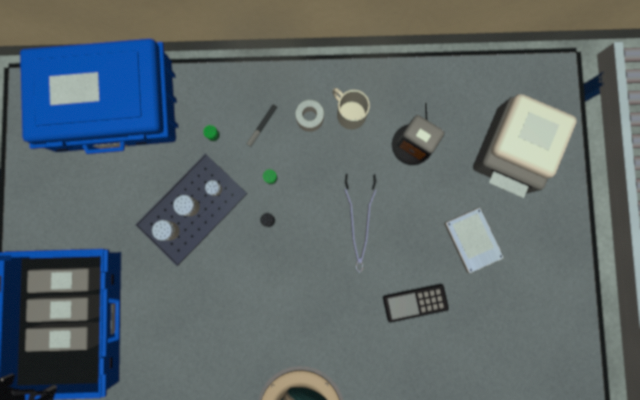

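The top view shows the tongs with the pivot near (360,266) and heads near (347,182) and (375,182). The small canister is at (212,187) at the right end of the tray, and the scanner is at (422,135). I'll enlarge these.

```bash
cat > h.py <<'E'
from rig import *
import cv2,numpy as np
def cam(n):
    d=get_image(n);return d
def px2w(d,u,v,z):
    K=d["camera_matrix"];R,_=cv2.Rodrigues(np.array(d["rvec"],float));t=np.array(d["tvec"],float).ravel()
    p=cv2.undistortPoints(np.array([[[u,v]]],float),K,np.array([d["k1"],0,0,0,0.])).ravel()
    c=-R.T@t; r=R.T@np.array([p[0],p[1],1.]); return c+r*(z-c[2])/r[2]
def w2px(d,P):
    return cv2.projectPoints(np.array(P,float).reshape(-1,1,3),np.array(d["rvec"],float),np.array(d["tvec"],float),d["camera_matrix"],np.array([d["k1"],0,0,0,0.]))[0].reshape(-1,2)
def crop(d,x0,y0,x1,y1,s,name):
    im=cv2.resize(d["frame"][y0:y1,x0:x1,::-1],None,fx=s,fy=s,interpolation=cv2.INTER_CUBIC)
    for x in range((x0+9)//10*10,x1,10): cv2.putText(im,str(x),((x-x0)*s,8),0,.3,(0,255,255)) ;cv2.line(im,((x-x0)*s,10),((x-x0)*s,14),(0,255,255))
    for y in range((y0+9)//10*10,y1,10): cv2.putText(im,str(y),(0,(y-y0)*s+3),0,.3,(0,255,255));cv2.line(im,(20,(y-y0)*s),(24,(y-y0)*s),(0,255,255))
    cv2.imwrite("pics/"+name,im)
E
python3 - <<'E'
from h import *
d=cam("top")
crop(d,330,165,395,280,5,"t_tongs.png"); crop(d,130,145,255,270,4,"t_tray.png"); crop(d,380,95,455,170,6,"t_scan.png")
s=cam("scene"); crop(s,180,100,300,205,5,"s_scan.png"); crop(s,270,175,370,225,7,"s_tongs.png");crop(s,325,265,460,350,5,"s_tray.png")
E
```

```text
(no output)
```

View pics/t_tongs.png

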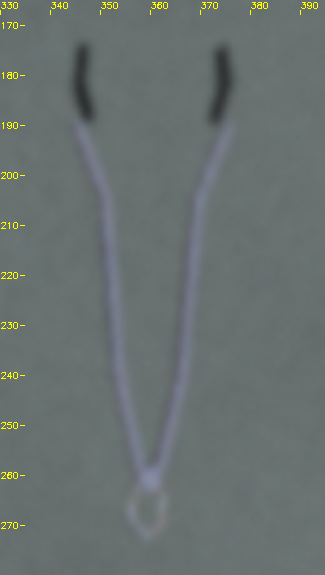

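View pics/t_tray.png

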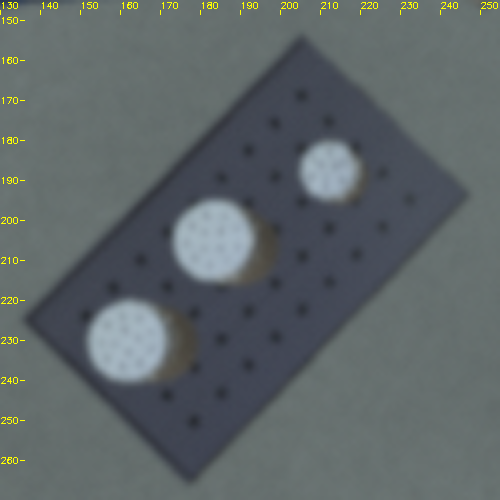

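View pics/t_scan.png

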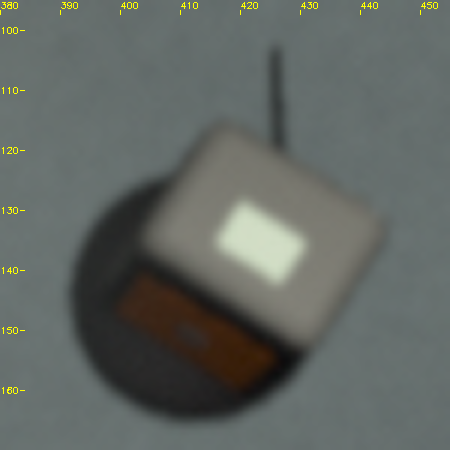

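View pics/s_scan.png

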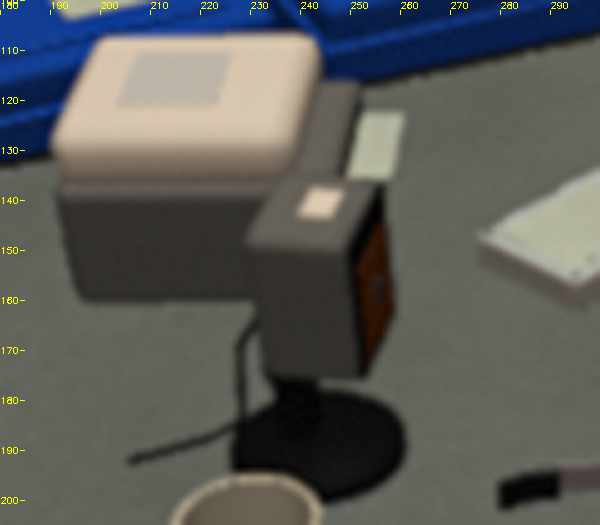

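View pics/s_tongs.png

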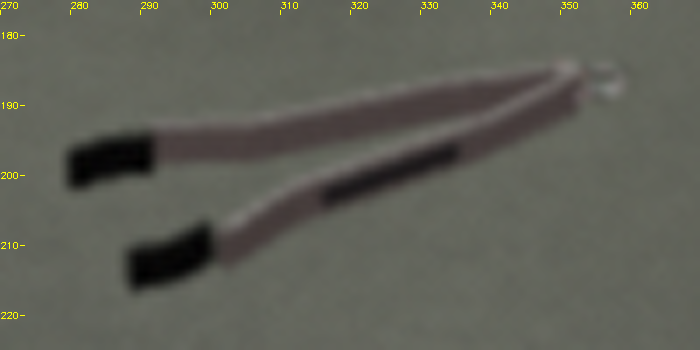

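View pics/s_tray.png

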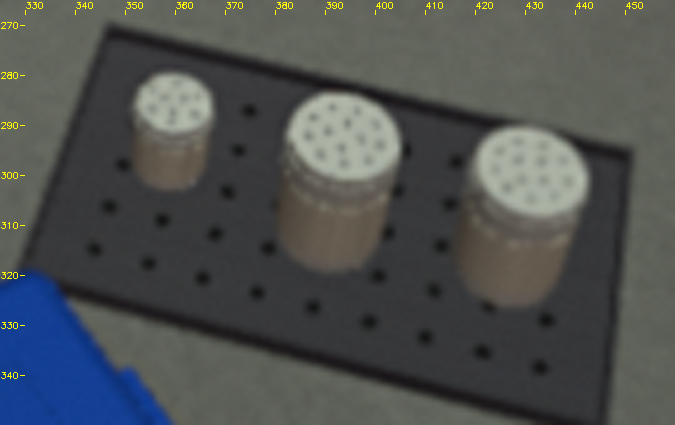

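```bash
python3 - <<'E'
from h import *
np.set_printoptions(precision=4,suppress=True)
d=cam("top");s=cam("scene")
R,_=cv2.Rodrigues(d["rvec"]);print("cam top",-R.T@d["tvec"])
R,_=cv2.Rodrigues(s["rvec"]);print("cam scene",-R.T@s["tvec"])
for nm,u,v,z in [("can top",212,187.3,.048),("bigA",183.2,204.8,.073),("bigB",161.8,229.8,.073),
 ("pivot",359.7,261.5,.022),("tipL",346.3,174,.022),("tipR",374.3,174,.022),("headLback",347,189,.022),("headRback",372.3,189,.022),("loopend",359.5,272.5,.011),
 ("armL@",353,230,.022),("armR@",367.5,230,.022),
 ("headA",416.5,115,.188),("headB",444,133,.188),("headC",431,154,.188),("headD",403,137,.188),("label",423,135,.188),
 ("footL",390.5,145,0.01),("footbot",411,164.5,.01),
 ("winTL",403,141,.155),("trayA",205,154,.012),("trayB",246.5,193.5,.012),("trayC",177.5,265.5,.012),("trayD",136,225,.012),
 ("green1",270,177,.045),("green2",211,132,.045),("black",267,220,.045),("mug",352,107,.095),("roll",309,114,.05)]:
    print(nm,px2w(d,u,v,z)[:2])
print("scene")
for nm,u,v,z in [("can top",359,285,.048),("bigA",392,292,.073),("bigB",430,299,.073),("pivot",350.5,184.5,.022),("label",242.5,140,.188),("headcorner1",257,136.5,.188),("hc2",248,150.5,.188),("hc3",229,148,.188)]:
    print(nm,px2w(s,u,v,z)[:2])
E
```

```text
cam top [ 0.4396 -0.0669  1.2525]
cam scene [0.9715 0.7401 0.8157]
can top [0.5943 0.2169]
bigA [0.5477 0.2854]
bigB [0.4849 0.3402]
pivot [ 0.3887 -0.168 ]
tipL [ 0.6239 -0.1401]
tipR [ 0.6218 -0.2157]
headLback [ 0.5831 -0.1407]
headRback [ 0.5812 -0.2087]
loopend [ 0.3591 -0.1674]
armL@ [ 0.4725 -0.1531]
armR@ [ 0.4714 -0.1918]
headA [ 0.7353 -0.3007]
headB [ 0.6902 -0.3633]
headC [ 0.6409 -0.3303]
headD [ 0.6833 -0.2665]
label [ 0.6868 -0.3137]
footL [ 0.7027 -0.2646]
footbot [ 0.6471 -0.3183]
winTL [ 0.681  -0.2722]
trayA [0.6913 0.2441]
trayB [0.5794 0.1318]
trayC [0.3907 0.3186]
trayD [0.502  0.4309]
green1 [0.618  0.0637]
green2 [0.7439 0.2196]
black [0.5042 0.0735]
mug [ 0.7869 -0.1561]
roll [ 0.7844 -0.044 ]
scene
can top [0.5942 0.218 ]
bigA [0.5502 0.2865]
bigB [0.4855 0.3419]
pivot [ 0.3896 -0.1681]
label [ 0.6871 -0.3159]
headcorner1 [ 0.641  -0.3162]
hc2 [ 0.692 -0.252]
hc3 [ 0.7368 -0.2899]
```

Both cameras agree to within about 2 mm:

| Item | Position (m) |
|---|---|
| Tongs pivot | (0.389, -0.168), yaw about -2.5° |
| Grip point | (0.494, -0.172) |
| Small can | (0.594, 0.2175) |
| Scan spot | about (0.583, -0.236) |

Next I move over the tongs.

```bash
cat >> h.py <<'E'
def plan(x,y,z,tongyaw=None):
    from scipy.spatial.transform import Rotation as Ro
    s=get_state();w,a,b,c=s["ee_rot"];R=Ro.from_quat([a,b,c,w])
    T=R.as_matrix();d=T.T@(np.array([x,y,z])-s["position"])*1000
    print("pos",np.round(s["position"],4),"width",round(s["width"],4),"F",np.round(s["contact_force"],1),"t",s["clock"])
    print("tongs yaw now",round(np.degrees(np.arctan2(-T[1,0],-T[0,0])),2),"tilt",round(np.degrees(np.arccos(-T[2,2])),2))
    if tongyaw is not None:
        g=Ro.from_euler('z',tongyaw,degrees=True).as_matrix()@np.diag([-1.,1,-1]); rv=(R.inv()*Ro.from_matrix(g)).as_rotvec(degrees=True)
    else: rv=0
    print("shift mm",np.round(d,1),"turn",np.round(rv,2))
E
python3 -c "
from h import *; plan(.494,-.1725,.10,-2.5)"
python3 -m jog '[-40,-46,0,0,0,0,-80,-93,0,0,0,-2,-120,-140,0,0,0,-5,-160,-186,0,0,0,-8,-200,-233,0,0,0,-11,-240,-280,0,0,0,-13.3,-280,-326,0,0,0,-13.3,-320,-373,0,0,0,-13.3,-360,-419,0,0,0,-13.3,-400,-466,0,0,0,-13.3]' 0 20
python3 -c "
from h import *; plan(.494,-.1725,.08,-2.5)"
```

```text
pos [0.1571 0.553  0.25  ] width 0.0858 F [ 0.  -0.4 -0.5] t 0.3
tongs yaw now -15.86 tilt 0.03
shift mm [-522.3 -605.7  150.3] turn [-3.000e-02 -1.000e-02 -1.336e+01]
clock: 1.55
position: [0.4152, -0.0064, 0.2506]
ee_rot: [0.001, 0.023, 1.0, 0.0]
contact_force: [1.2, 1.4, -0.8]
width: 0.0855
pos [ 0.4152 -0.0064  0.2506] width 0.0855 F [ 1.2  1.4 -0.8] t 1.55
tongs yaw now -2.59 tilt 0.08
shift mm [ -86.  -162.5  170.7] turn [ 0.03  0.08 -0.09]
```

```bash

python3 -m jog '[-20,-40,40,0,0,0,-40,-80,80,0,0,0,-64,-120,120,0,0,0,-86,-162,155,0,0,0,-86,-162,170,0,0,0,-86,-162,170,0,0,0]' 0 20
python3 - <<'E'
from h import *
plan(.494,-.1725,.023,-2.5)
d=cam("top");crop(d,320,160,400,280,5,"t1.png");s=cam("scene");crop(s,250,140,380,230,6,"s1.png")
E
```

```text
clock: 2.3
position: [0.4918, -0.1693, 0.079]
ee_rot: [-0.002, 0.023, 1.0, 0.001]
contact_force: [0.5, -1.1, -0.1]
width: 0.0852
pos [ 0.4918 -0.1693  0.079 ] width 0.0852 F [ 0.5 -1.1 -0.1] t 2.3
tongs yaw now -2.6 tilt 0.25
shift mm [-2.5 -3.2 56. ] turn [ 0.12 -0.22 -0.1 ]
```

View pics/t1.png

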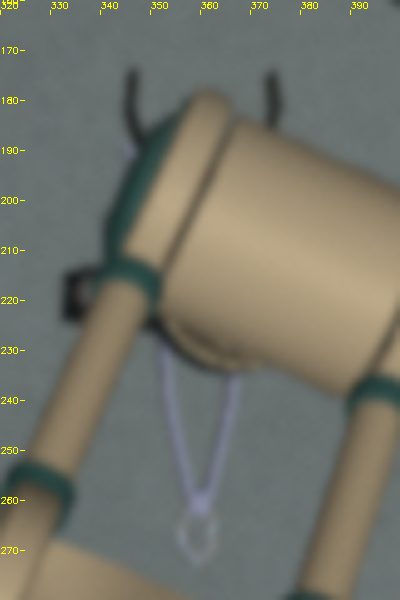

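View pics/s1.png

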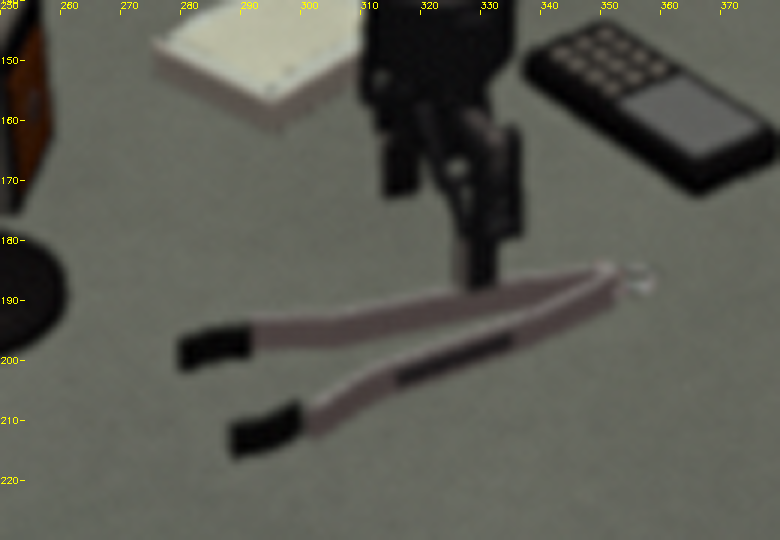

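The fingers hover centred over the tongs: the near finger is at (329,187) in the scene view, and it and the far finger straddle both arms. I go down and close part-way.

```bash

python3 -m jog '[-2,-2,20,0,0,0,-2,-2,40,0,0,0,-2,-2,50,0,0,0,-2,-2,57,0,0,0,-2,-2,57,0,0,0,-2,-2,57,0,0,0]' 0 20
python3 -c "
from h import *; plan(.494,-.1725,.022,-2.5)"
python3 -m jog '[0,0,0,0,0,0,0,0,0,0,0,0,0,0,0,0,0,0,0,0,0,0,0,0]' 0.45 20
```

```text
clock: 3.15
position: [0.4956, -0.1723, 0.0239]
ee_rot: [0.001, 0.022, 1.0, -0.0]
contact_force: [0.0, 1.3, -0.8]
width: 0.0856
pos [ 0.4956 -0.1723  0.0239] width 0.0856 F [ 0.   1.3 -0.8] t 3.15
tongs yaw now -2.55 tilt 0.07
shift mm [ 1.6 -0.3  1.9] turn [-0.02  0.06 -0.05]
clock: 3.65
position: [0.4954, -0.1723, 0.0236]
ee_rot: [0.0, 0.022, 1.0, -0.0]
contact_force: [-0.2, -0.4, 3.0]
width: 0.0469
```

```bash

python3 -m jog '[0,0,0,0,0,0,0,0,0,0,0,0,0,0,0,0,0,0,0,0,0,0,0,0]' 0.55 20
python3 -m jog '[0,0,-5,0,0,0,0,0,-10,0,0,0,0,0,-20,0,0,0,0,0,-30,0,0,0,0,0,-30,0,0,0]'
python3 - <<'E'
from h import *
plan(.494,-.1725,.022,-2.5)
d=cam("top");crop(d,320,160,400,280,5,"t2.png");s=cam("scene");crop(s,250,120,380,220,6,"s2.png")
E
```

```text
clock: 4.15
position: [0.4958, -0.1724, 0.0239]
ee_rot: [0.001, 0.022, 1.0, -0.0]
contact_force: [-0.1, -0.1, 6.4]
width: 0.0384
clock: 4.78
position: [0.4959, -0.1726, 0.0544]
ee_rot: [0.001, 0.022, 1.0, -0.0]
contact_force: [0.2, 0.4, -1.0]
width: 0.0389
pos [ 0.4959 -0.1726  0.0544] width 0.0389 F [ 0.2  0.4 -1. ] t 4.775
tongs yaw now -2.56 tilt 0.14
shift mm [ 2.   0.  32.4] turn [-0.05  0.13 -0.06]
```

View pics/s2.png

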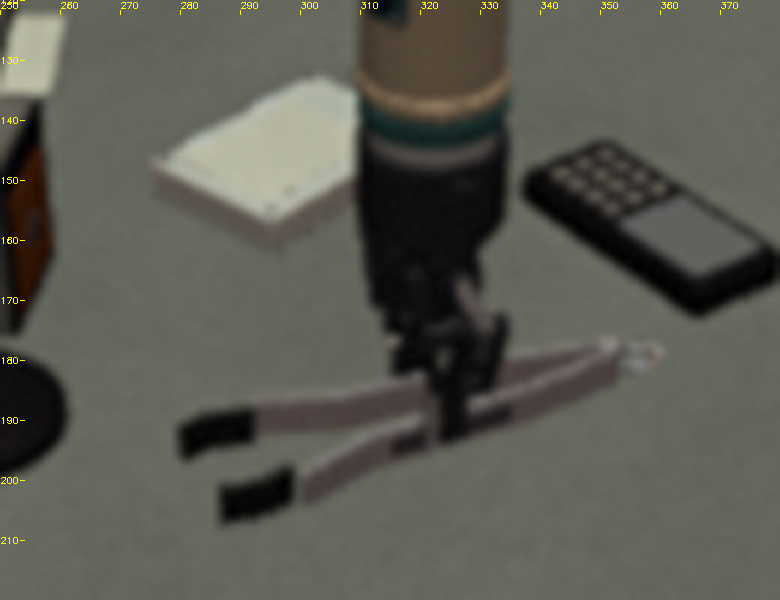

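View pics/t2.png

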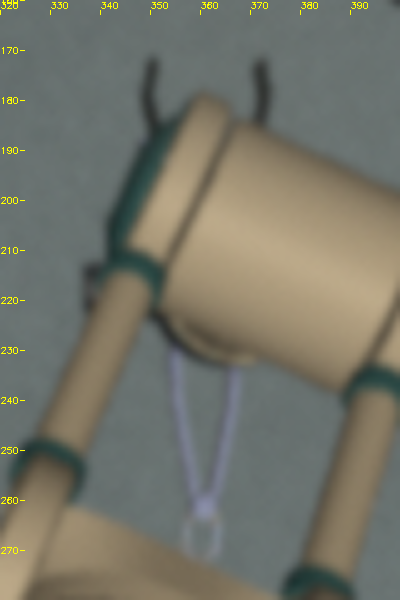

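The tongs are lifted and half shut: heads at about (282,193) and (288,204) and pivot at (351,178) in the scene view, tips at (349.5,172) and (371,172) in the top view. I check how level they are by triangulating.

```bash
cat >> h.py <<'E'
def tri(d,a,s,b):
    import scipy.optimize as o
    f=lambda P:np.r_[w2px(d,P)[0]-a,w2px(s,P)[0]-b]
    r=o.least_squares(f,[.5,0,.05]);return r.x,np.round(r.fun,1)
E
python3 - <<'E'
from h import *
np.set_printoptions(precision=4,suppress=True)
d=cam("top");s=cam("scene")
crop(s,270,165,365,210,8,"s3.png"); crop(d,335,160,390,280,5,"t3.png")
print(tri(d,(349.5,171.5),s,(286.3,203))); print(tri(d,(371,171.5),s,(279.5,192))); print(tri(d,(360.7,261.5),s,(350.3,177)))
E
```

```text
(array([ 0.6258, -0.1468,  0.0461]), array([-0.2,  0.4, -0.5, -0.1]))
(array([ 0.6239, -0.2036,  0.0477]), array([-0.2,  0.4, -0.5, -0.1]))
(array([ 0.3905, -0.1686,  0.0517]), array([ 0.2, -0.3,  0.4,  0. ]))
```

View pics/s3.png

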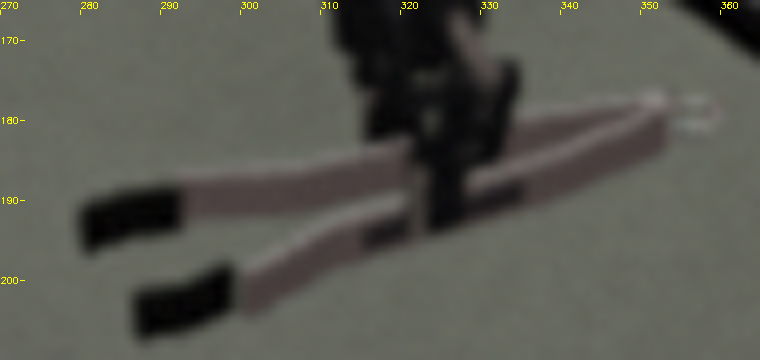

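The tongs are level within about 1°, with the mouth 110 mm ahead of the TCP and about 3 mm left. For the can I aim for TCP (0.506, 0.152) at yaw 35°, travelling at z = 0.15.

```bash

python3 -c "
from h import *; plan(.506,.152,.15,35)"
python3 -m jog '[0,10,-15,0,0,0,0,25,-35,0,0,-1,-2,45,-60,0,0,-4,-2,70,-80,0,0,-7,-2,95,-95,0,0,-10,-2,120,-95,0,0,-14,-2,145,-95,0,0,-18,-2,170,-95,0,0,-22,-2,195,-95,0,0,-26,-2,220,-95,0,0,-29]'
python3 -c "
from h import *; plan(.506,.152,.15,35)"
```

```text
pos [ 0.4949 -0.1721  0.0531] width 0.0384 F [ 1.5 -0.4 -0.1] t 4.975
tongs yaw now -2.56 tilt 0.03
shift mm [  3.5 324.3 -96.8] turn [ 3.000e-02 -2.000e-02 -3.756e+01]
clock: 6.22
position: [0.5067, 0.049, 0.1491]
ee_rot: [0.0, -0.23, 0.973, 0.0]
contact_force: [0.0, 0.9, -1.1]
width: 0.0387
pos [0.5067 0.049  0.1491] width 0.0387 F [ 0.   0.9 -1.1] t 6.225
tongs yaw now 26.56 tilt 0.03
shift mm [-45.5  92.5  -0.8] turn [ 0.    0.03 -8.44]
```

```bash

python3 -m jog '[-11,23,0,0,0,-2,-22,46,0,0,0,-4,-32,66,0,0,0,-6,-40,82,0,0,0,-8,-45,91,0,0,0,-8.4,-45,92,0,0,0,-8.4,-45,92,0,0,0,-8.4]'
python3 - <<'E'
from h import *
plan(.506,.152,.047,35)
d=cam("top");crop(d,150,140,300,270,5,"t4.png");s=cam("scene");crop(s,310,190,450,320,5,"s4.png")
E
```

```text
clock: 7.1
position: [0.5062, 0.1495, 0.1483]
ee_rot: [-0.0, -0.299, 0.954, -0.0]
contact_force: [-0.1, 0.3, -1.2]
width: 0.0384
pos [0.5062 0.1495 0.1483] width 0.0384 F [-0.1  0.3 -1.2] t 7.1
tongs yaw now 34.82 tilt 0.03
shift mm [ -1.3   2.2 101.3] turn [-0.01 -0.03 -0.18]
```

View pics/s4.png

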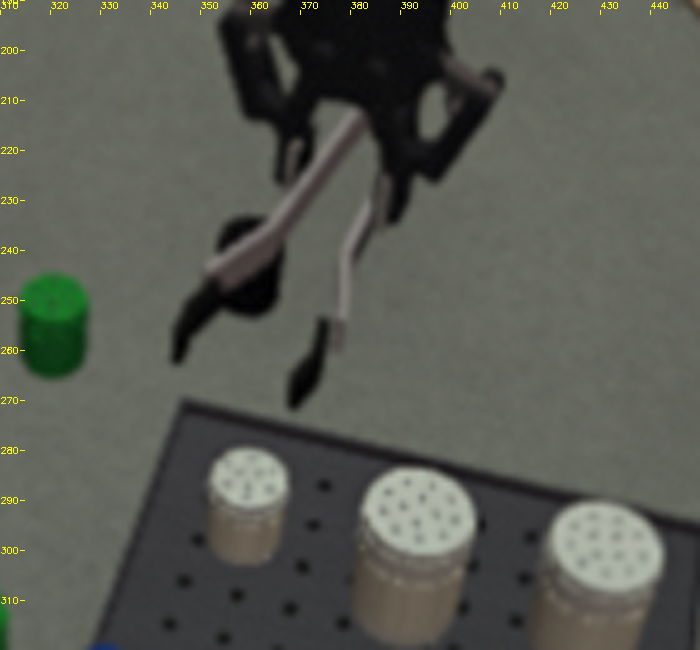

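View pics/t4.png

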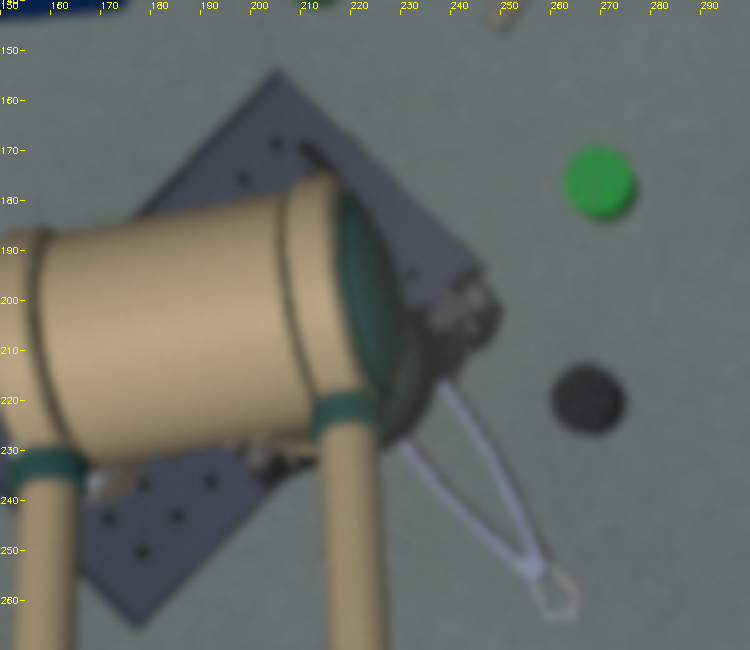

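```bash

python3 - <<'E'
from h import *
d=cam("top");s=cam("scene")
T=np.array([.5062,.1495]);a=np.radians(36.3);u=np.array([np.cos(a),np.sin(a)]);n=np.array([-u[1],u[0]])
for nm,l,w in [("tipL",.131,.029),("tipR",.131,-.029),("backL",.09,.028),("backR",.09,-.028),("piv",-.105,0)]:
  for z in (.119,.141):
    p=np.r_[T+u*l+n*w,z]; print(nm,z,w2px(s,p)[0].round(1),w2px(d,p)[0].round(1))
E
```

```text
tipL 0.119 [368.6 274.5] [191.8 184.1]
tipL 0.141 [369.4 267.7] [189.3 182.9]
tipR 0.119 [344.7 265.6] [210.5 169.9]
tipR 0.141 [345.1 258.9] [208.4 168.5]
backL 0.119 [374.7 262.1] [201.9 196.8]
backL 0.141 [375.6 255.4] [199.6 195.9]
backR 0.119 [352.2 254. ] [220. 183.]
backR 0.141 [352.8 247.4] [218.  181.9]
piv 0.119 [390.9 209.7] [258.3 252.3]
piv 0.141 [391.9 203.2] [257.1 252.5]
```

The tongs straddle the can line as predicted: far tip (344,262) and near tip (368,271) in the scene view, the latter about 3 px above the prediction. I go down in two stages.

```bash

python3 -m jog '[0,1,10,0,0,0,0,1,25,0,0,0,0,1,40,0,0,0,0,1,55,0,0,0,0,1,60,0,0,0,0,1,60,0,0,0]'
python3 - <<'E'
from h import *
plan(.506,.152,.047,35)
d=cam("top");crop(d,150,140,300,270,5,"t5.png");s=cam("scene");crop(s,310,210,430,320,6,"s5.png")
E
```

```text
clock: 8.05
position: [0.5056, 0.1507, 0.0877]
ee_rot: [-0.0, -0.299, 0.954, 0.0]
contact_force: [0.4, 0.3, -0.9]
width: 0.0388
pos [0.5056 0.1507 0.0877] width 0.0388 F [ 0.4  0.3 -0.9] t 8.05
tongs yaw now 34.84 tilt 0.06
shift mm [-1.1  0.8 40.7] turn [ 0.03 -0.05 -0.16]
```

View pics/s5.png

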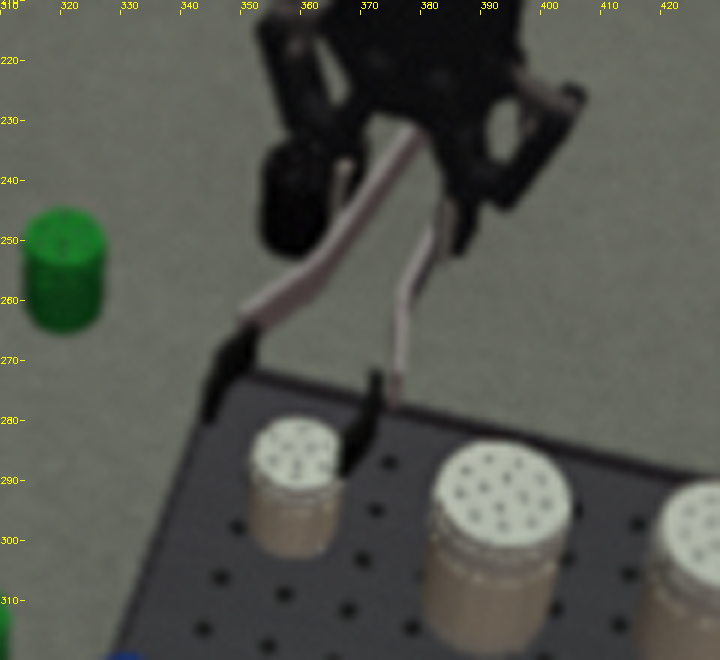

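View pics/t5.png

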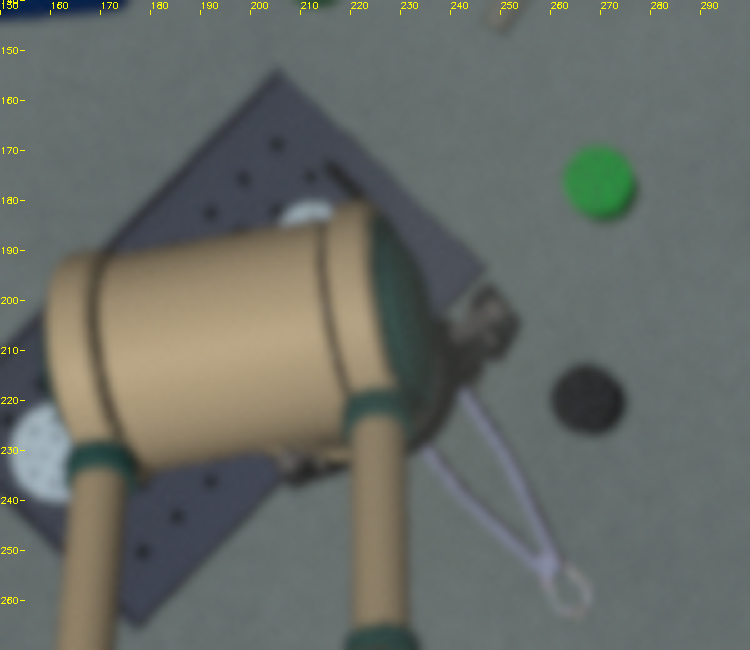

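```bash

python3 - <<'E'
from h import *
d=cam("top");s=cam("scene")
T=np.array([.5056,.1507]);a=np.radians(36.3);u=np.array([np.cos(a),np.sin(a)]);n=np.array([-u[1],u[0]])
for nm,l,w in [("tipL",.131,.029),("tipR",.131,-.029),("backL",.09,.028),("backR",.09,-.028),("piv",-.105,0)]:
  for z in (.0587,.0807):
    p=np.r_[T+u*l+n*w,z]; print(nm,z,w2px(s,p)[0].round(1),w2px(d,p)[0].round(1))
E
```

```text
tipL 0.0587 [367.  292.1] [197.8 187.3]
tipL 0.0807 [367.7 285.9] [195.5 186.2]
tipR 0.0587 [344.  283.3] [215.6 173.8]
tipR 0.0807 [344.4 277.1] [213.6 172.5]
backL 0.0587 [372.9 279.7] [207.4 199.3]
backL 0.0807 [373.7 273.5] [205.3 198.5]
backR 0.0587 [351.3 271.6] [224.6 186.3]
backR 0.0807 [351.8 265.5] [222.8 185.2]
piv 0.0587 [388.8 226.8] [261.1 252.1]
piv 0.0807 [389.7 220.7] [259.9 252.3]
```

Measured tips match the predictions within a pixel or so in plan: top view (214,172.5) against (213.6,172.5). I continue down.

```bash

python3 -m jog '[-1,1,12,0,0,0,-1,1,24,0,0,0,-1,1,34,0,0,0,-1,1,40,0,0,0,-1,1,40,0,0,0]'
python3 - <<'E'
from h import *
plan(.506,.152,.047,35)
s=cam("scene");crop(s,310,225,430,325,6,"s6.png")
T=get_state()["position"][:2];a=np.radians(36.3);u=np.array([np.cos(a),np.sin(a)]);n=np.array([-u[1],u[0]])
for nm,l,w in [("tipL",.131,.029),("tipR",.131,-.029),("backL",.09,.028),("backR",.09,-.028)]:
  for z in (.018,.04):
    p=np.r_[T+u*l+n*w,z]; print(nm,z,w2px(s,p)[0].round(1))
E
```

```text
clock: 8.88
position: [0.5056, 0.152, 0.0476]
ee_rot: [-0.001, -0.299, 0.954, 0.0]
contact_force: [-0.6, -1.0, -1.2]
width: 0.038
pos [0.5056 0.152  0.0476] width 0.038 F [-0.6 -1.  -1.2] t 8.875
tongs yaw now 34.84 tilt 0.08
shift mm [-0.3 -0.3  0.6] turn [ 0.04 -0.07 -0.16]
tipL 0.018 [365.8 303.6]
tipL 0.04 [366.5 297.7]
tipR 0.018 [343.4 294.7]
tipR 0.04 [343.8 288.9]
backL 0.018 [371.6 291.1]
backL 0.04 [372.4 285.3]
backR 0.018 [350.5 283.1]
backR 0.04 [351.  277.2]
```

View pics/s6.png

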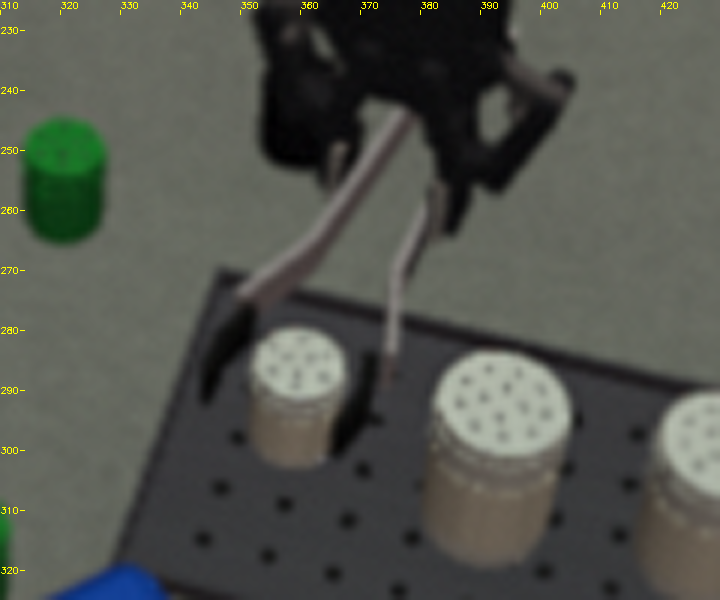

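The heads straddle the small can, with the far tip at (343.5,292), the near tip at (365,301) and the can between columns 351 and 366. Heads clear big can A. I lower 3 mm and squeeze.

```bash

python3 -m jog '[0,0,2,0,0,0,0,0,3.5,0,0,0,0,0,3.5,0,0,0]'
python3 -m jog '[0,0,0,0,0,0,0,0,0,0,0,0,0,0,0,0,0,0]' 0.62 20
python3 -m jog '[0,0,0,0,0,0,0,0,0,0,0,0,0,0,0,0,0,0,0,0,0,0,0,0]' 0.8 24
python3 - <<'E'
from h import *
plan(.506,.152,.047,35)
s=cam("scene");crop(s,310,225,430,325,6,"s7.png")
E
```

```text
clock: 9.3
position: [0.506, 0.1521, 0.0448]
ee_rot: [0.0, -0.299, 0.954, 0.0]
contact_force: [0.7, 0.7, -1.0]
width: 0.0386
clock: 9.68
position: [0.506, 0.1521, 0.0448]
ee_rot: [0.0, -0.299, 0.954, 0.0]
contact_force: [0.4, 0.1, -1.2]
width: 0.0324
clock: 10.18
position: [0.506, 0.1521, 0.0449]
ee_rot: [0.0, -0.299, 0.954, 0.0]
contact_force: [0.6, -0.1, -0.1]
width: 0.0271
pos [0.506  0.1521 0.0449] width 0.0271 F [ 0.6 -0.1 -0.1] t 10.175
tongs yaw now 34.84 tilt 0.01
shift mm [ 0.1 -0.1 -2.1] turn [-0.    0.01 -0.16]
```

View pics/s7.png

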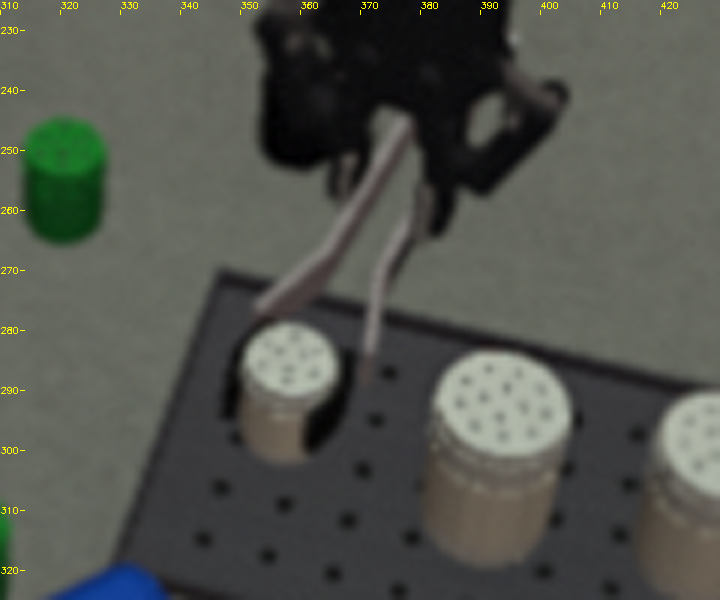

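The can is clasped between the heads (opening 27 mm against a nominal 28). I lift.

```bash

python3 -m jog '[0,0,-4,0,0,0,0,0,-10,0,0,0,0,0,-18,0,0,0,0,0,-28,0,0,0,0,0,-40,0,0,0,0,0,-54,0,0,0,0,0,-68,0,0,0,0,0,-82,0,0,0,0,0,-96,0,0,0,0,0,-110,0,0,0]'
python3 - <<'E'
from h import *
plan(.506,.152,.15,35)
s=cam("scene");crop(s,310,160,440,320,5,"s8.png")
E
```

```text
clock: 11.48
position: [0.506, 0.1521, 0.1558]
ee_rot: [0.0, -0.299, 0.954, 0.0]
contact_force: [0.8, 0.6, -2.6]
width: 0.0269
pos [0.506  0.1521 0.1558] width 0.0269 F [ 0.8  0.6 -2.6] t 11.475
tongs yaw now 34.84 tilt 0.01
shift mm [ 0.  -0.1  5.8] turn [ 0.    0.01 -0.16]
```

View pics/s8.png

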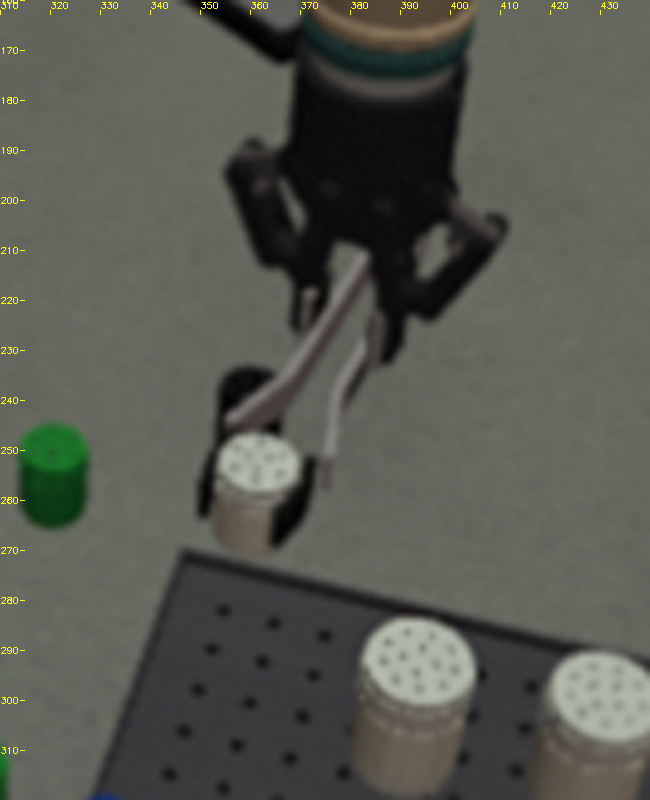

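The can is lifted and upright, with its top at (361,253). I carry it to the scan spot.

```bash

python3 -c "
from h import *; plan(.493,-.173,.15,-36)"
```

```text
pos [0.5072 0.1524 0.1576] width 0.0274 F [-0.5 -0.4  0.1] t 11.525
tongs yaw now 34.85 tilt 0.21
shift mm [ 197.6 -258.9    7.3] turn [4.000e-02 2.200e-01 7.085e+01]
```

```bash

python3 -m jog '[4,-5,0,0,0,1,12,-16,0,0,0,4,22,-29,0,0,0,8,33,-43,0,0,0,12,44,-58,0,0,0,16,55,-72,0,0,0,20,66,-86,0,0,0,24,77,-101,0,0,0,28,87,-114,0,0,0,31,94,-123,0,0,0,33]'
python3 -c "
from h import *; plan(.493,-.173,.15,-36)"
```

```text
clock: 12.78
position: [0.4991, -0.0036, 0.1548]
ee_rot: [0.0, -0.014, 1.0, 0.0]
contact_force: [-0.3, -1.2, -2.4]
width: 0.0275
pos [ 0.4991 -0.0036  0.1548] width 0.0275 F [-0.3 -1.2 -2.4] t 12.775
tongs yaw now 1.66 tilt 0.01
shift mm [  11.  -169.1    4.8] turn [1.000e-02 0.000e+00 3.766e+01]
```

```bash

python3 -m jog '[0,-8,0,0,0,2,2,-24,1,0,0,6,3,-42,2,0,0,10,4,-62,3,0,0,14,6,-82,4,0,0,18,8,-102,5,0,0,22,9,-122,5,0,0,26,10,-140,5,0,0,30,11,-154,5,0,0,34,11,-162,5,0,0,36]'
python3 - <<'E'
from h import *
plan(.493,-.173,.15,-36)
d=cam("top");crop(d,330,100,460,230,5,"t9.png");s=cam("scene");crop(s,200,100,360,220,5,"s9.png")
E
```

```text
clock: 14.02
position: [0.4934, -0.166, 0.1498]
ee_rot: [0.0, 0.295, 0.955, 0.0]
contact_force: [-0.8, 0.3, -1.1]
width: 0.0271
pos [ 0.4934 -0.166   0.1498] width 0.0271 F [-0.8  0.3 -1.1] t 14.025
tongs yaw now -34.37 tilt 0.01
shift mm [-3.7 -6.  -0.2] turn [0.01 0.   1.63]
```

View pics/s9.png

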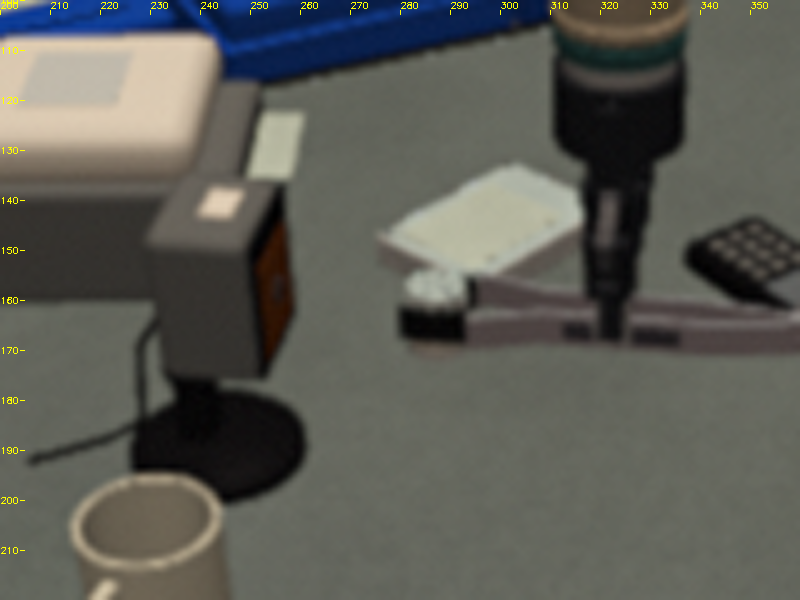

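View pics/t9.png

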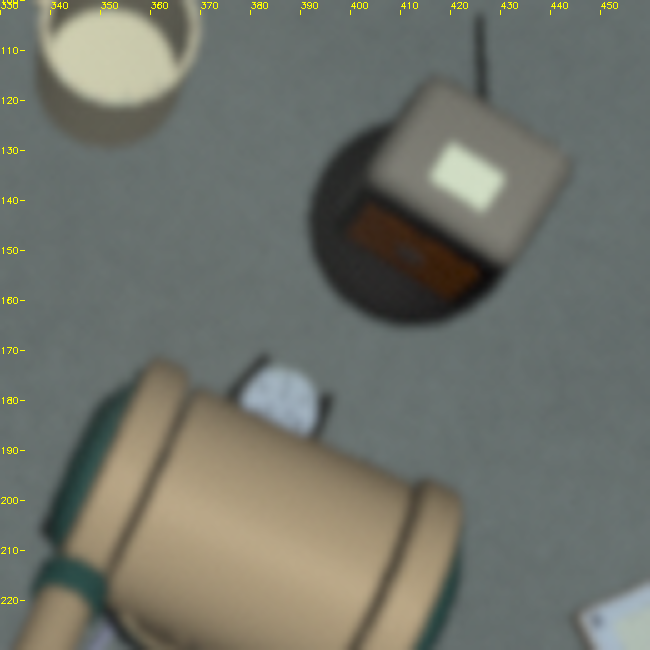

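The can top centre is at scene (286.5,157.5) and top (385,180.5). The window centre is at scene (255.5,159) and top (412,150.5). I triangulate the two against each other.

```bash

python3 - <<'E'
from h import *
np.set_printoptions(precision=4,suppress=True)
d=cam("top");s=cam("scene")
c,r=tri(d,(385,180.5),s,(286.5,157.5));print(c,r)
w,r=tri(d,(412,150.5),s,(255.5,158.5));print(w,r)
x=np.array([.804,-.595]);n=np.array([.595,.804])
m=c.copy();m[2]-=.0225
print("front",(w-m)[:2]@x,"lat",(w-m)[:2]@n,"dz",w[2]-m[2])
for g in [(.664,-.293)]: print((np.array(g)-m[:2])@x,(np.array(g)-m[:2])@n)
plan(.493,-.173,.15,-36)
E
```

```text
[ 0.5859 -0.2252  0.1492] [-0.1  0.2 -0.3 -0.1]
[ 0.6611 -0.2981  0.1258] [-0.3  0.7 -0.9 -0.2]
front 0.10388703546943415 lat -0.013818496548177388 dz -0.0009717526694828504
0.10313283627404021 -0.007987760448777623
pos [ 0.4932 -0.1646  0.1497] width 0.027 F [ 0.9  0.  -1.7] t 14.225
tongs yaw now -34.17 tilt 0.04
shift mm [-4.5 -7.  -0.3] turn [ 0.02 -0.03  1.83]
```

```bash

python3 -m jog '[0,-3,0,0,0,0,0,-6,0,0,0,0,0,-9,0,0,0,0,0,-10,0,0,0,0,0,-10,0,0,0,0,0,-10,0,0,0,0,0,-10,0,0,0,0,0,-10,0,0,0,0]'
python3 - <<'E'
from h import *
plan(.493,-.173,.15,-36)
d=cam("top");crop(d,330,100,460,230,5,"t10.png");s=cam("scene");crop(s,240,130,340,190,7,"s10.png")
cv2.imwrite("pics/sfull.png",s["frame"][:,:,::-1])
print(get_state()["qd"].round(4))
E
```

```text
clock: 15.22
position: [0.4878, -0.173, 0.1498]
ee_rot: [0.0, 0.294, 0.956, 0.0]
contact_force: [-0.1, -0.5, -1.0]
width: 0.027
pos [ 0.4878 -0.173   0.1498] width 0.027 F [-0.1 -0.5 -1. ] t 15.225
tongs yaw now -34.16 tilt 0.01
shift mm [-4.3  3.  -0.2] turn [ 0.01 -0.    1.84]
[-0.0009  0.0012  0.0002 -0.0019  0.0009  0.0002]
```

View pics/s10.png

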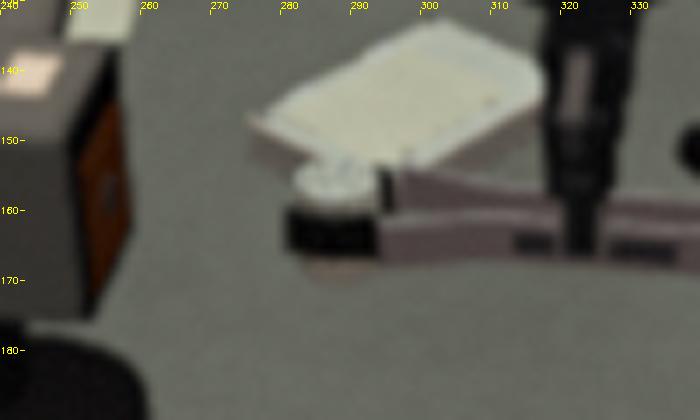

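View pics/t10.png

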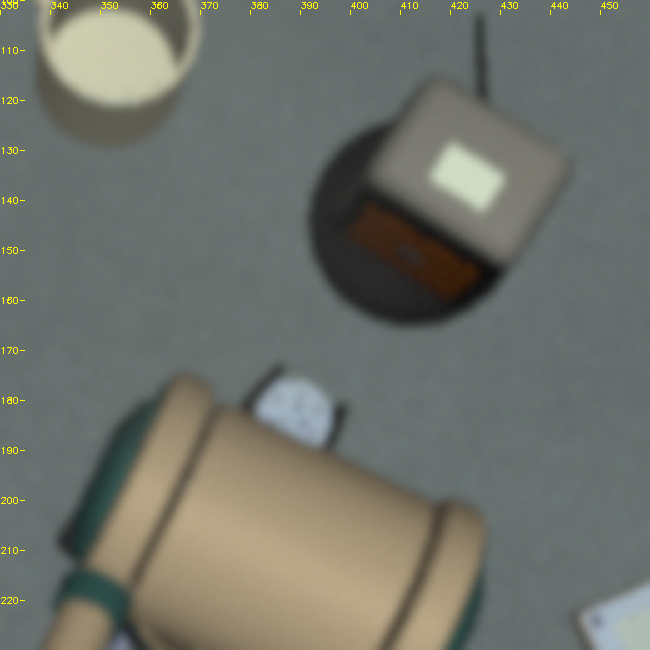

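View pics/sfull.png

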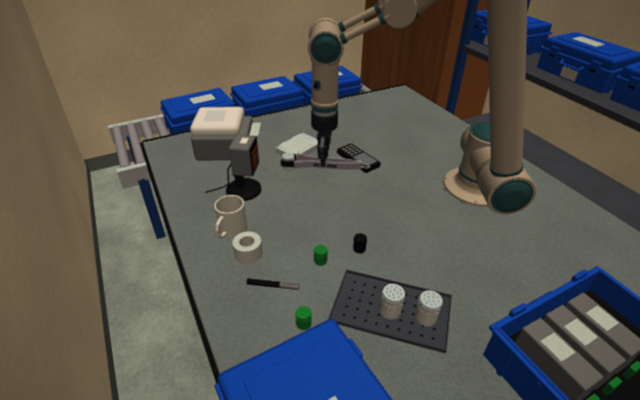

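The can is upright at scene (286.5,156), square in front of the window. The arm is still, the grip is at 27 mm and nothing else has moved, so I hand in.

```bash
python3 -c "
from rig import *
print(sign_off()); s=get_state(); print(s['clock'],s['width'],s['position'])"
```

```text
the job is handed in; nothing more can be done
None
the job is handed in; nothing more can be done
```

I picked up the tongs, gripped the small canister with them, lifted it off the tray and held it in front of the scanner's window. I handed the job in at about 15 s, still holding it there; no verdict is reported.

**Position:** Triangulating from both cameras put the middle of the canister about 104 mm in front of the glass, level with the window's middle within a few millimetres. It was 8–14 mm off to one side, so I moved it 10 mm across. I checked that move by TCP reading and picture only and did not triangulate again.

**Last checks:** The joints were practically still, and the opening was a steady 27 mm (nominal 28 mm when shut on the canister). In the pictures the canister looked upright and clear of everything except the tongs. The big canisters and the other things on the bench looked undisturbed.

**One disagreement:** While lowering over the can, the heads looked up to about 9 mm higher in the scene view than my estimate. I lowered about 3 mm more before closing, and the grip held through the lift and carry.

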